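# Load the sample rack into the tube sampler

## Robot

A 6-joint arm with a two-finger parallel gripper is mounted at the origin on a cart in front of the work surface, level with it; the furniture and walls round the work are solid. World frame = base frame: x ahead of the robot, y to its left, z up, the work surface at z = 0. Lengths are in mm, angles in degrees, forces in N, time in s.
With the tool pointing down it reaches from about 300 to 850 mm from the base axis. Payload 4.2 kg.
Tool frame: the origin (TCP) lies midway between the tips of the shut fingers; the grasp point (between the pads) lies 19 mm behind it; y points along the fingers, z is the direction in which the jaws open and shut, and the axes are right-handed (so a half turn about y gives the same grasp; the last joint's range is limited). The gripper opens to 91 mm and grips with 3 to 60 N. Pads are 32 mm wide; open, the fingers measure 118 mm over their backs; the gripper's body (76 mm by 178 mm) begins 60 mm behind the grasp point.
Start: joints at [-75.229, 18.312, 89.639, -0, 72.044, -1.146], TCP at [157.691, -552.971, 213.976] pointing down, gripper open.
Joint ranges: [-177.97, 177.97], [-48.28, 115.42], [12.27, 149.76], [-77.06, 257.06], [2.81, 150.46], [-146.56, 146.56]. Speed limits (degrees/s): [147.25, 147.25, 180, 180, 180, 180].

## Interface

Orientations are given as [roll, pitch, yaw] about the fixed x, y, z axes, in that order (R = Rz(yaw) Ry(pitch) Rx(roll)).
In Python, from workcell import env gives the robot as it stands.
- The arm moves only by the shell command python3 -m handwheel 'ROWS' [FORCE]. ROWS is JSON, a list of rows, each a list of 3 entries, a list of its own where there are three numbers: the opening, from 0 (shut) to 1 (fully open), then the shift along the tool's x, y, z in mm, then the turn, a rotation vector about the tool's x, y, z in degrees. A call has exactly 10 rows; each row shifts and turns the commanded pose from where the row before left it, along the tool's axes as they then stand; what a row does not reach is not made up. A row lasts 1/12 s, in which the tool goes at most 41.7 mm and 7.16 degrees, less where a joint would pass 70% of its speed; a pose out of reach is approached as far as the arm can. A call is refused whole if a number of a shift passes 41.7 or a number of a turn 7.16, either way. A call with a gripper value outside its range is refused whole. The fingers move at their own pace and stop on an object; FORCE is the grip in N (left out, the last holds). Time passes only in rows, so rows that do not move let the fingers close, or fill a call up. It gives the time, the measured TCP pose, the force and the opening at its end, in the units of the state.
- env.state(): the state, without advancing time (a new reading comes with each control period).
- env.grab_frame(name): name is "scene" or "side" or "wrist"; returns the picture (400x640x3 uint8, red, green, blue); there is no depth.
- env.camera_info(name): a dict with "fx", "fy", "cx", "cy" (pixels), "camera_from_world" (4x4, takes a point from world to camera coordinates); the wrist camera has in their place "mount" (4x4, takes a point from camera to tool coordinates, whose origin is the TCP and whose axes are the tool frame's). Camera axes: x right, y down, z forward; pixel columns grow to the right and rows downward; lengths in mm; the calibration is good to about 2 mm. A picture is of the moment at which its call begins: read the wrist's pose just before it. camera_info takes no time and is no camera call.
- env.job_done(): hands the job in, once; it reports no verdict.
Trained networks look in the newest picture that a camera, given by its name, has taken for a name from the list of things; names that differ only in an ending like _2 or _b are one class to them, and where a whole thing is asked for, a point or a joint stands for the part that bears it (a point fixed in the world has none). Each returns a list of dicts, best first, with "p" (0 to 1); they miss things now and then, are a little off and sometimes report something else, mostly with a low value. They report only what shows in the picture. A call takes as long as a camera call. They do not tell look-alikes from the thing itself.
- env.masks_of(camera, label): "region" (400x640 bool, what is visible of it) and "location" ([column, row] in pixels, amid what is visible of it).
The state is a dict: "time_s": time; "qpos": joint angles; "qvel": joint speeds; "effort": joint torques, N m; "ee_pos": TCP position; "ee_rot": TCP orientation; "force": force on the tool from outside, world axes, zero at the start; "torque": the same for the moment, N m; "gripper_width": finger opening in mm.
Only numpy, scipy, OpenCV 4.12 (cv2) and the standard library are available. Lean on these libraries where they do the work, as an engineer would, in place of code of your own. Each camera call takes 0.05 s, during which the arm holds its last target.

## Task

The samples have come in on the steel tray: lift the tube rack out of the tray, set it down upright on the bench in front of the sampler's loading lane, in line with it and clear of its flared guides, and let go. Then push the rack end-first along the bench into the lane until it is fully home and the sprung catch has snapped shut behind it. All four tubes must stay standing in the rack; leave the bottles, the timer and the tray where they are.

Things in the scene. Friction and masses are not known exactly. Their poses are not given: they have to be found in the camera images.
- rack_center (a point): Centre (half-way up) of the loose tube rack: 50 mm (its x) by 118 mm (its y) by 45 mm high; 3 mm base plate, 3 mm pierced top plate 48 x 112 mm at 42 to 45 mm height, end panels, open long sides. Symmetric end for end. About 0.17 kg with its tubes. It starts in the steel tray; grip it across its 50 mm width near the top plate.
- loader: Tube sampler, fixed: white housing 120 mm wide, 114 mm high, with a loading lane in front. Origin: on the bench at the lane's mouth, on the centre line; x along the lane, inwards; z up. The housing covers the lane from x = 75 mm on (opening 62 mm wide, 84 mm high). The stop inside is at x = 126 mm: a rack that is home spans x = 8 to 126 mm.
- lane_mouth (a point): On the lane's centre line at its mouth (sampler x = 0), 22.5 mm above the bench. The lane has no floor (the rack slides on the bench) and is 53 mm wide between guides 40 mm high; they flare out in front to about 85 mm apart at sampler x = -40 mm. In the lane there is no room for fingers beside the rack.
- rack_home (a point): Where the rack's centre is when it is fully home against the stop: 67 mm along the lane from the mouth, 22.5 mm above the bench.
- catch (a joint): Sprung steel catch, 23 mm high, on the lane's -y side, under the guide, pivoted at its inner end; 0 = shut (rest), grows to about 0.15 rad as a rack passes. Its slanted nose is that side's flare; its hook reaches 9 mm into the lane, holding face at sampler x = 5 mm: it snaps shut behind a rack whose rear end is past that, once no finger stands there. The guides and the catch are slippery; passing takes about 5 to 10 N.
- tray: Pressed steel tray, 156 mm (x) by 262 mm (y), rim 22 mm high, floor 2 mm thick, loose on the bench; origin at the centre of its underside. A roll of tape lies at its +y end.
- tube0_center (a point): Centre (half-way up) of loose capped sample tube 0, 16 mm cap, 64 mm long, standing in the rack (its cap's top is 67 mm above the rack's underside).
- tube1_center (a point): Centre (half-way up) of loose capped sample tube 1, 16 mm cap, 64 mm long, standing in the rack (its cap's top is 67 mm above the rack's underside).
- tube2_center (a point): Centre (half-way up) of loose capped sample tube 2, 16 mm cap, 64 mm long, standing in the rack (its cap's top is 67 mm above the rack's underside).
- tube3_center (a point): Centre (half-way up) of loose capped sample tube 3, 16 mm cap, 64 mm long, standing in the rack (its cap's top is 67 mm above the rack's underside).
- timer: Bystander: flat white timer, 56 x 70 x 20 mm; origin at the centre of its underside.
- bottle_a: Bystander: square stain bottle, 42 x 42 x 104 mm; origin at the centre of its underside.
- bottle_b: Bystander: square stain bottle, 42 x 42 x 104 mm; origin at the centre of its underside.
- rack: The same rack's body; origin at the centre of its underside.
Mind the look-alikes: they are no part of the job. There is more than one size of the rack; the job needs the larger.

How it is judged (in metres and radians):
On the way:
1. the rack stands released on the bench in front of the lane, roughly in line with it and clear of the guides (x of rack_center in the frame of loader between -0.33 and -0.098 m and y of rack_center in the frame of loader between -0.05 and 0.05 m and height (world z) of rack_center below 0.024 m and angle between rack_center's own z axis and vertical below 0.05 rad and angle between the y axis of rack and the x axis of loader, either way round below 0.5 rad and contact force between rack and the fingers below 0.05 N), for 0.2 s.
At the end, for the whole second after the job is handed in: The rack stands flat in the lane, its centre within 6 mm of the home point and at least 62.5 mm past the lane mouth, in line within 0.06 rad, at rest; the catch is shut (under 0.03 rad) behind it; each of the four tubes is in the rack (centre within 50 mm of the rack's, tilted less than 0.35 rad) (horizontal distance between rack_center and rack_home below 0.006 m and x of rack_center in the frame of loader above 0.0625 m and angle between the y axis of rack and the x axis of loader, either way round below 0.06 rad and height (world z) of rack_center below 0.0245 m and angle between rack_center's own z axis and vertical below 0.05 rad and value of joint catch below 0.03 rad and linear speed of rack below 0.01 m/s and angle between each of tube0_center, tube1_center, tube2_center, tube3_center's own z axis and vertical below 0.35 rad and horizontal distance between each of tube0_center, tube1_center, tube2_center, tube3_center and rack_center below 0.05 m and distance between each of tube0_center, tube1_center, tube2_center, tube3_center and rack_center below 0.055 m); the robot touches nothing.
It fails at once if a bottle or the timer is moved more than 20 mm (distance of any of timer, bottle_a, bottle_b from where it was at the start of the episode above 0.02 m).
It fails at once if the tray is moved more than 40 mm (distance of tray from where it was at the start of the episode above 0.04 m).
It also fails if it takes over 48 s, if anything falls off the work surface, if the arm or the gripper's body presses on something with over 40 N, if the wrist force passes 120 N, or if a joint passes its speed limit or range.

## Working session

There is one attempt and no reset: what is moved stays moved. The work goes in short steps, Python scripts to look and compute and a shell command to move; the robot and the scene stay as the last step left them, time stands still between calls to the robot, and variables do not carry over. Pictures are saved under pics/ and viewed, and the job is handed in when it is done.

```bash
ls; mkdir -p pics; python3 - <<'E'
from workcell import env
import cv2
print(env.state())
for n in ("scene","side","wrist"):
    f=env.grab_frame(n); cv2.imwrite(f"pics/{n}0.png",f[:,:,::-1])
    c=env.camera_info(n); print(n,c)
E
```

```text
pics
{'time_s': 0.0, 'qpos': array([-7.52300390e+01,  1.83504859e+01,  8.97081646e+01, -6.12687069e-04,
        7.20425311e+01, -1.14674609e+00]), 'qvel': array([-0.02143412,  0.01362126, -0.03913678,  0.00857155,  0.04126486,
       -0.02053641]), 'effort': array([ 2.46539734e-03, -4.12453473e+01, -2.31972456e+01,  7.31600309e-02,
        4.57577000e-02, -1.44909723e-04]), 'ee_pos': array([ 157.54584494, -552.45996436,  213.11994065]), 'ee_rot': array([-9.01011731e+01,  1.44257478e-03, -1.64083105e+02]), 'force': array([-1.21812701, -0.82002105,  0.23939003]), 'torque': array([ 0.01160789, -0.02747178,  0.04104129]), 'gripper_width': 91.06356393901171}
scene {'fx': 502.02247500231334, 'fy': 502.02247500231334, 'cx': 318.5213164162729, 'cy': 205.671289960004, 'camera_from_world': array([[ 6.82863094e-01, -7.30395386e-01,  1.48517568e-02,
        -4.29989421e+02],
       [-5.86177305e-01, -5.59936821e-01, -5.85548396e-01,
         3.60907885e+02],
       [ 4.35997892e-01,  3.91143627e-01, -8.10501389e-01,
         1.32051406e+03],
       [ 0.00000000e+00,  0.00000000e+00,  0.00000000e
[... 264 characters left out ...]
9392e-01, -8.64687707e-01, -4.62118680e-01,
        -1.05053498e+02],
       [-1.16832307e-01,  4.47293932e-01, -8.86723379e-01,
         1.56246956e+03],
       [ 0.00000000e+00,  0.00000000e+00,  0.00000000e+00,
         1.00000000e+00]])}
wrist {'fx': 298.3355055000386, 'fy': 298.3355055000386, 'cx': 324.2236526741119, 'cy': 200.89425178227603, 'mount': array([[ 6.01110599e-04,  9.66556676e-01,  2.56452395e-01,
        -7.23504062e+01],
       [-3.04463165e-04, -2.56452252e-01,  9.66556853e-01,
        -1.71228861e+02],
       [ 9.99999773e-01, -6.59087877e-04,  1.40124738e-04,
        -6.38829483e-01],
       [ 0.00000000e+00,  0.00000000e+00,  0.00000000e+00,
         1.00000000e+00]])}
```

View pics/scene0.png

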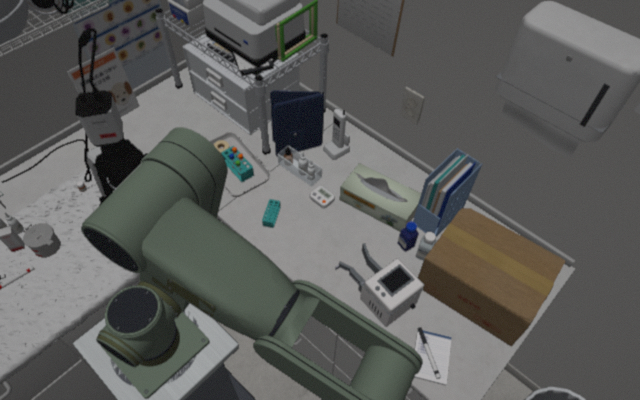

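View pics/side0.png

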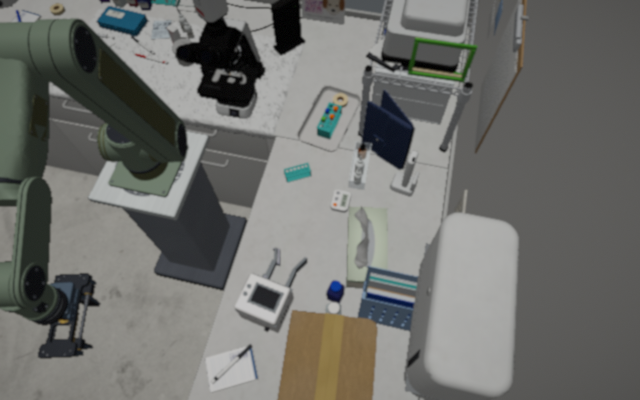

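View pics/wrist0.png

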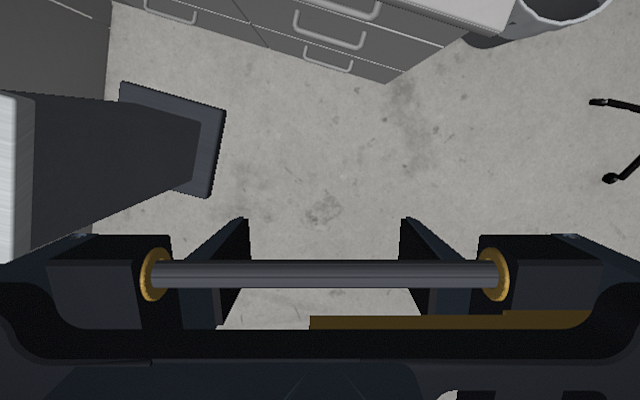

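The scene view shows the tray with the teal rack at about (238,165), a smaller decoy rack at (272,212), the timer at (321,196), and the sampler at (390,290) with its guides opening up-left. Next I'll localise them.

```bash
cat > h.py <<'E'
from workcell import env
import numpy as np, cv2
from scipy.spatial.transform import Rotation as R
def cam(n):
    c=env.camera_info(n)
    K=np.array([[c['fx'],0,c['cx']],[0,c['fy'],c['cy']],[0,0,1]])
    if 'mount' in c:
        s=env.state(); T=np.eye(4); T[:3,:3]=R.from_euler('xyz',s['ee_rot'],degrees=True).as_matrix(); T[:3,3]=s['ee_pos']
        M=np.linalg.inv(T@c['mount'])
    else: M=c['camera_from_world']
    return K,M
def proj(K,M,P):
    P=np.atleast_2d(np.asarray(P,float)); q=(P@M[:3,:3].T+M[:3,3])@K.T
    return q[:,:2]/q[:,2:]
def unproj(K,M,uv,z):
    uv=np.atleast_2d(np.asarray(uv,float)); d=np.c_[uv,np.ones(len(uv))]@np.linalg.inv(K).T@M[:3,:3]
    o=-M[:3,:3].T@M[:3,3]
    z=np.broadcast_to(z,len(uv)); t=(z-o[2])/d[:,2]
    return o+d*t[:,None]
E
python3 - <<'E'
from h import *
for n in ("scene","side"):
    K,M=cam(n); env.grab_frame(n)
    for l,z in (("rack",35),("loader",40),("catch",12),("timer",20),("bottle_a",52),("tray",10),("tube0_center",60)):
        for r in env.masks_of(n,l)[:4]:
            ys,xs=np.nonzero(r['region'])
            print(n,l,round(r['p'],2),np.round(r['location']),r['region'].sum(),(xs.min(),xs.max(),ys.min(),ys.max()) if len(xs) else None,unproj(K,M,r['location'],z)[0].round())
s=cv2.imread('pics/scene0.png'); d=cv2.imread('pics/side0.png')
a=cv2.resize(s[120:230,200:350],None,fx=5,fy=5,interpolation=cv2.INTER_CUBIC)
b=cv2.resize(s[230:350,320:450],None,fx=5,fy=5,interpolation=cv2.INTER_CUBIC)
c=cv2.resize(d[75:215,280:400],None,fx=4,fy=4,interpolation=cv2.INTER_CUBIC)
e=cv2.resize(d[230:350,215:325],None,fx=5,fy=5,interpolation=cv2.INTER_CUBIC)
for i,im in zip("abce",(a,b,c,e)): cv2.imwrite(f'pics/crop_{i}.png',im)
E
```

```text
scene rack 0.76 [238. 165.] 549 (np.int64(221), np.int64(252), np.int64(147), np.int64(181)) [540. 278.  35.]
scene rack 0.76 [268. 212.] 376 (np.int64(262), np.int64(280), np.int64(199), np.int64(227)) [480.  73.  35.]
scene loader 0.83 [388. 286.] 3118 (np.int64(335), np.int64(423), np.int64(244), np.int64(325)) [ 533. -352.   40.]
scene catch 0.36 [335. 266.] 10 (np.int64(336), np.int64(339), np.int64(266), np.int64(268)) [ 493. -193.   12.]
scene timer 0.71 [321. 197.] 366 (np.int64(310), np.int64(334), np.int64(186), np.int64(207)) [642.   1.  20.]
scene timer 0.58 [388. 288.] 3088 (np.int64(335), np.int64(423), np.int64(244), np.int64(325)) [ 537. -350.   20.]
scene bottle_a 0.88 [408. 239.] 471 (np.int64(398), np.int64(418), np.int64(220), np.int64(251)) [ 686. -302.   52.]
scene bottle_a 0.74 [425. 247.] 329 (np.int64(416), np.int64(435), np.int64(232), np.int64(259)) [ 699. -352.   52.]
scene tray 0.72 [247. 178.] 1422 (np.int64(211), np.int64(270), np.int64(132), np.int64(196)) [537. 233.  10.]
scene tray 0.67 [334. 264.] 9 (np.int64(335), np.int64(338), np.int64(266), np.i
[... 450 characters left out ...]
p.int64(331)) [ 516. -364.   40.]
side timer 0.67 [342. 200.] 375 (np.int64(331), np.int64(350), np.int64(189), np.int64(212)) [655.   5.  20.]
side timer 0.31 [328. 124.] 356 (np.int64(318), np.int64(340), np.int64(103), np.int64(137)) [549. 280.  20.]
side bottle_a 0.62 [335. 292.] 305 (np.int64(327), np.int64(344), np.int64(281), np.int64(302)) [ 700. -297.   52.]
side bottle_a 0.44 [330. 122.] 476 (np.int64(317), np.int64(341), np.int64(103), np.int64(139)) [559. 267.  52.]
side tray 0.71 [321. 118.] 1925 (np.int64(297), np.int64(361), np.int64(86), np.int64(151)) [516. 308.  10.]
side tray 0.34 [330. 118.] 591 (np.int64(316), np.int64(341), np.int64(101), np.int64(139)) [546. 312.  10.]
```

View pics/crop_a.png

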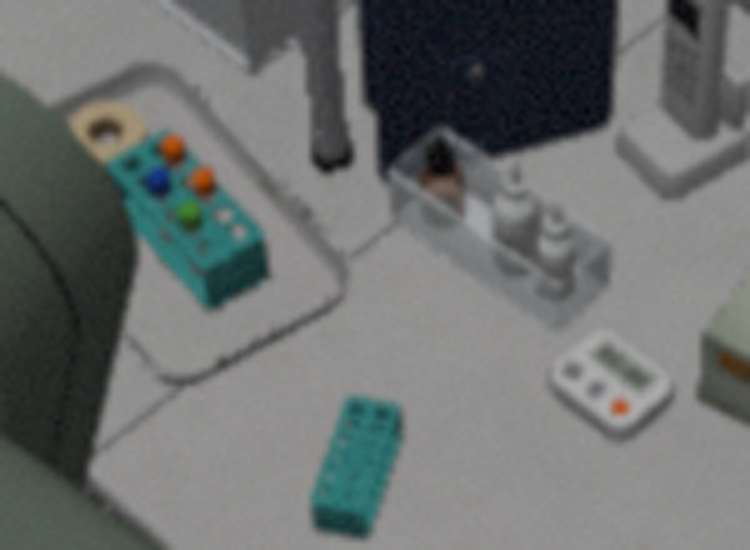

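View pics/crop_b.png

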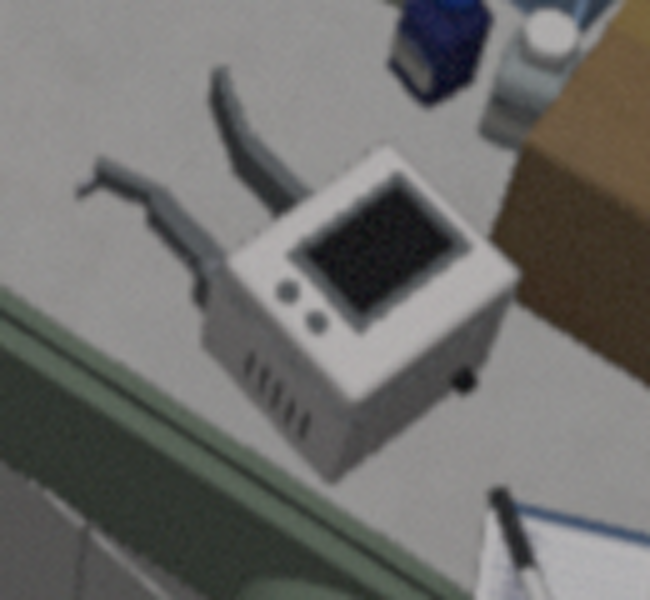

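View pics/crop_c.png

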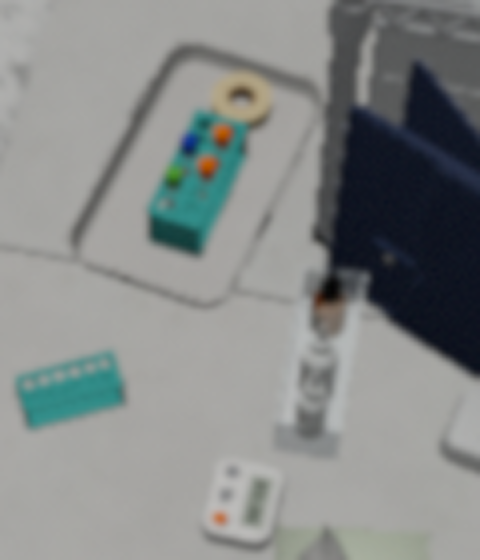

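View pics/crop_e.png

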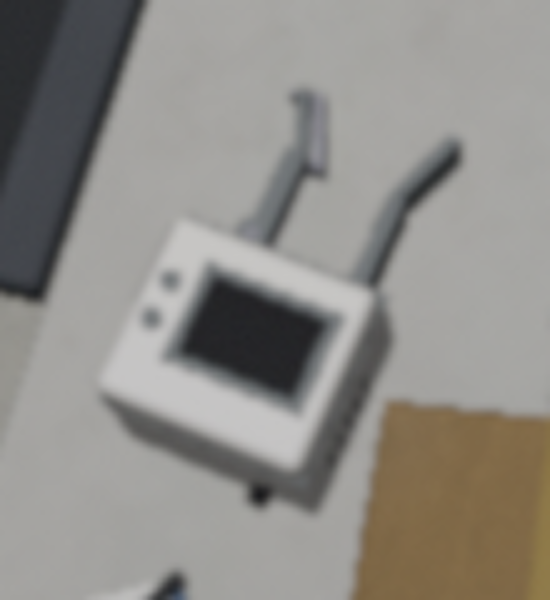

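```bash
python3 - <<'E'
from h import *
for n,pts,o,f in (("scene",[(230,262),(388,147),(520,272),(352,405)],(320,230),5),("side",[(182,218),(382,295),(298,472),(100,385)],(215,230),5)):
    K,M=cam(n); uv=(np.array(pts)+.5)/f-.5+o; print(n,'housing\n',unproj(K,M,uv,114).round())
    P=unproj(K,M,uv,114); print(P.mean(0).round(1), np.linalg.norm(np.roll(P,-1,0)-P,axis=1).round())
# guides tips at z 40 (scene: crop b)
K,M=cam("scene"); g=np.array([(220,68),(100,160)])/5+(320,230); print('tips',unproj(K,M,g,40).round())
K,M=cam("side"); g=np.array([(457,142),(300,95)])/5+(215,230); print('tips',unproj(K,M,g,40).round())
K,M=cam("scene"); r=np.array([(270,240),(203,278),(112,180),(173,140)])/5+(200,120); print('rack',unproj(K,M,r,45).round())
c=np.array([(173,148),(158,180),(203,180),(189,212)])/5+(200,120); print('tubes',unproj(K,M,c,67).round())
K,M=cam("side"); r=np.array([(247,122),(200,110),(150,212),(200,225)])/4+(280,75); print('rack',unproj(K,M,r,45).round())
c=np.array([(223,133),(189,143),(207,167),(173,175)])/4+(280,75); print('tubes',unproj(K,M,c,67).round())
E
```

```text
scene housing
 [[ 467. -318.  114.]
 [ 578. -336.  114.]
 [ 566. -431.  114.]
 [ 447. -414.  114.]]
[ 514.5 -374.7  114. ] [113.  97. 120.  98.]
side housing
 [[ 469. -316.  114.]
 [ 586. -333.  114.]
 [ 568. -433.  114.]
 [ 454. -413.  114.]]
[ 519.4 -373.6  114. ] [118. 101. 115.  98.]
tips [[ 593. -215.   40.]
 [ 499. -205.   40.]]
tips [[ 596. -216.   40.]
 [ 499. -209.   40.]]
rack [[564. 224.  45.]
 [513. 231.  45.]
 [527. 336.  45.]
 [578. 334.  45.]]
tubes [[562. 312.  67.]
 [537. 298.  67.]
 [557. 277.  67.]
 [533. 263.  67.]]
rack [[580. 348.  45.]
 [538. 352.  45.]
 [521. 238.  45.]
 [565. 234.  45.]]
tubes [[566. 315.  67.]
 [540. 299.  67.]
 [561. 278.  67.]
 [535. 264.  67.]]
```

```bash
cat >> h.py <<'E'
def plan(target,yaw=None):
    """tool-frame shift + turn (about tool axes) from measured pose to target with tool pointing down"""
    s=env.state(); Rm=R.from_euler('xyz',s['ee_rot'],degrees=True)
    d=Rm.inv().apply(np.asarray(target,float)-s['ee_pos'])
    Rt=Rm if yaw is None else R.from_euler('xyz',[-90,0,yaw],degrees=True)
    rv=(Rm.inv()*Rt).as_rotvec(degrees=True)
    print('t',round(s['time_s'],2),'pos',s['ee_pos'].round(1),'rot',s['ee_rot'].round(2),'F',s['force'].round(1),'w',round(s['gripper_width'],1))
    print('shift',d.round(1),'norm',np.linalg.norm(d).round(1),'turn',rv.round(2))
E
python3 - <<'E'
from h import *
plan((400,-180,260)); plan((500,230,260))
K,M=cam("scene"); print(unproj(K,M,[(266,152),(318,95)],0).round())
E
```

```text
t 0.95 pos [ 157.7 -553.   214. ] rot [ -89.99   -0.   -164.09] F [-0.1 -0.5  0.1] w 91.0
shift [-335.3  -46.1 -292.2] norm 447.2 turn [0. 0. 0.]
t 0.95 pos [ 157.7 -553.   214. ] rot [ -89.99   -0.   -164.09] F [-0.1 -0.5  0.1] w 91.0
shift [-543.9  -46.1 -659.1] norm 855.8 turn [0. 0. 0.]
[[664. 278.   0.]
 [996. 346.   0.]]
```

```bash
python3 -m handwheel '[[1,[-30,-4,-27],[0,0,0]],[1,[-30,-4,-27],[0,0,0]],[1,[-30,-4,-27],[0,0,0]],[1,[-30,-4,-27],[0,0,0]],[1,[-30,-4,-27],[0,0,0]],[1,[-30,-4,-27],[0,0,0]],[1,[-30,-4,-27],[0,0,0]],[1,[-30,-4,-27],[0,0,0]],[1,[-30,-4,-27],[0,0,0]],[1,[-30,-4,-27],[0,0,0]]]'
python3 - <<'E'
from h import *
plan((400,-180,260),-98)
K,M=cam("scene"); print(proj(K,M,[(664,278,z) for z in (0,200,300,400)]).round())
E
```

```text
time_s: 1.78
ee_pos: [372.7, -209.2, 254.5]
ee_rot: [-90.0, 0.0, -164.1]
force: [0.9, -0.1, 0.0]
gripper_width: 91.7
t 1.78 pos [ 372.7 -209.2  254.5] rot [-8.996e+01  4.000e-02 -1.641e+02] F [ 0.9 -0.1  0. ] w 91.7
shift [-34.3  -5.5 -20.6] norm 40.4 turn [-6.00e-02 -6.61e+01 -1.00e-02]
[[266. 152.]
 [262. 109.]
 [259.  83.]
 [256.  55.]]
```

```bash
python3 - <<'E'
from h import *
y=-164.1
for i in range(10):
    a=np.radians(y); d=np.array([15,36,0])
    print(round(d[0]*np.cos(a)+d[1]*np.sin(a)),round(-d[0]*np.sin(a)+d[1]*np.cos(a))); y+=6.6
E
```

```text
-24 -31
-28 -28
-31 -24
-33 -20
-35 -17
-37 -12
-38 -8
-39 -4
-39 1
-39 5
```

```bash
python3 -m handwheel '[[1,[-24,0,-31],[0,-6.6,0]],[1,[-28,0,-28],[0,-6.6,0]],[1,[-31,0,-24],[0,-6.6,0]],[1,[-33,0,-20],[0,-6.6,0]],[1,[-35,0,-17],[0,-6.6,0]],[1,[-37,0,-12],[0,-6.6,0]],[1,[-38,0,-8],[0,-6.6,0]],[1,[-39,0,-4],[0,-6.6,0]],[1,[-39,0,1],[0,-6.6,0]],[1,[-39,0,5],[0,-6.6,0]]]'
python3 - <<'E'
from h import *
plan((545,235,240),-98)
f=env.grab_frame("wrist"); cv2.imwrite("pics/wrist1.png",f[:,:,::-1])
E
```

```text
time_s: 2.62
ee_pos: [521.9, 152.0, 254.1]
ee_rot: [-90.0, -0.0, -97.7]
force: [0.3, -0.7, 0.2]
gripper_width: 91.1
t 2.62 pos [521.9 152.  254.1] rot [-8.997e+01 -1.000e-02 -9.773e+01] F [ 0.3 -0.7  0.2] w 91.1
shift [-85.3  14.1  11.7] norm 87.3 turn [-0.03  0.27  0.01]
```

View pics/wrist1.png

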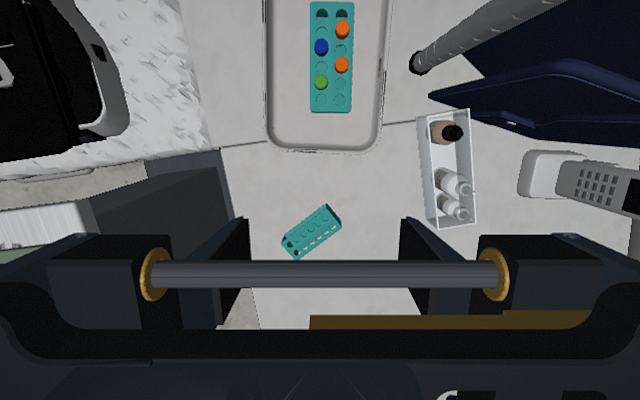

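The wrist view shows the rack upright in the image, (310..354, 2..112), with four tubes; the decoy is at (312,230) and the post foot at (418,63). The rack is fully visible, so I'll measure it here.

```bash
cat > meas.py <<'E'
from h import *
import sys
def rackmask(f):
    hsv=cv2.cvtColor(f,cv2.COLOR_RGB2HSV); return cv2.inRange(hsv,(78,100,50),(100,255,255))
E
python3 - <<'E'
from meas import *
f=env.grab_frame("wrist"); K,M=cam("wrist"); m=rackmask(f)
n,lab,st,_=cv2.connectedComponentsWithStats(m)
for i in range(1,n):
    if st[i,4]>100: print(st[i])
c=cv2.resize(f[0:150,240:450,::-1],None,fx=3.8,fy=3.8,interpolation=cv2.INTER_CUBIC); cv2.imwrite('pics/w1c.png',c)
E
```

```text
[ 309   10   44  109 3695]
[ 279  210   60   51 1459]
```

View pics/w1c.png

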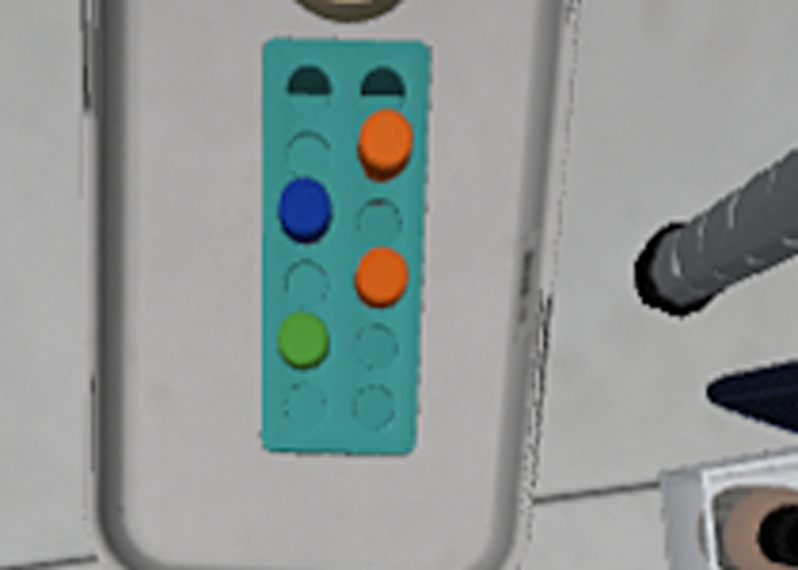

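```bash
python3 - <<'E'
from h import *
K,M=cam("wrist")
P=unproj(K,M,(np.array([(264,39),(430,42),(415,452),(263,448)])+.5)/3.8-.5+(240,0),47); print(P.round(1),P.mean(0)); print(np.linalg.norm(np.roll(P,-1,0)-P,axis=1))
d=(P[0]+P[1]-P[2]-P[3]);print('long axis deg',np.degrees(np.arctan2(d[1],d[0])))
print('tube tops',unproj(K,M,np.array([(386,133),(306,205),(382,270),(304,332)])/3.8+(240,0),69).round(1))
print('post',unproj(K,M,np.array([(675,275)])/3.8+(240,0),0).round(1))
plan((0,0,0))
E
```

```text
[[532.5 349.6  47. ]
 [580.9 342.2  47. ]
 [563.2 226.9  47. ]
 [515.  234.7  47. ]] [547.89945596 288.35484042  47.        ]
[ 48.95973427 116.60428319  48.81093173 116.14445921]
long axis deg 81.33551458065092
tube tops [[563.6 314.1  69. ]
 [538.6 298.6  69. ]
 [558.1 278.5  69. ]
 [533.3 264.8  69. ]]
post [[663.8 273.3   0. ]]
t 2.72 pos [523.1 154.8 253.2] rot [-89.98   0.12 -97.7 ] F [-0.1 -1.1  0.4] w 91.1
shift [ 224.   252.6 -497.8] norm 601.5 turn [0. 0. 0.]
```

```bash
python3 - <<'E'
from h import *
plan((548,288.5,110),-98.7)
E
```

```text
t 2.72 pos [523.1 154.8 253.2] rot [-89.98   0.12 -97.7 ] F [-0.1 -1.1  0.4] w 91.1
shift [-135.5  143.5    6.7] norm 197.5 turn [-0.02  1.   -0.12]
```

```bash
python3 -m handwheel '[[1,[-22,20,1],[0,0.5,0]],[1,[-22,20,1],[0,0.5,0]],[1,[-22,20,1],[0,0,0]],[1,[-22,20,1],[0,0,0]],[1,[-22,20,1],[0,0,0]],[1,[-15,20,1],[0,0,0]],[1,[-10.5,14,0],[0,0,0]],[1,[0,9.5,0],[0,0,0]],[1,[0,0,0],[0,0,0]],[1,[0,0,0],[0,0,0]]]'
python3 - <<'E'
from h import *
plan((548,288.5,24),-98.7)
f=env.grab_frame("wrist"); cv2.imwrite("pics/wrist2.png",f[:,:,::-1])
f=env.grab_frame("scene"); cv2.imwrite("pics/scene2.png",cv2.resize(f[60:220,160:360,::-1],None,fx=3.5,fy=3.5,interpolation=cv2.INTER_CUBIC))
E
```

```text
time_s: 3.55
ee_pos: [548.2, 281.9, 110.5]
ee_rot: [-90.0, -0.1, -99.1]
force: [0.6, -0.6, -0.1]
gripper_width: 91.5
t 3.55 pos [548.2 281.9 110.5] rot [-9.002e+01 -5.000e-02 -9.913e+01] F [ 0.6 -0.6 -0.1] w 91.5
shift [-6.6 86.5 -1.2] norm 86.8 turn [ 0.02 -0.43  0.05]
```

View pics/wrist2.png

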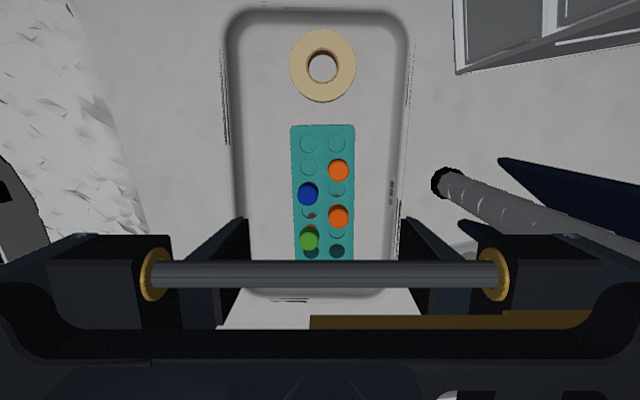

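View pics/scene2.png

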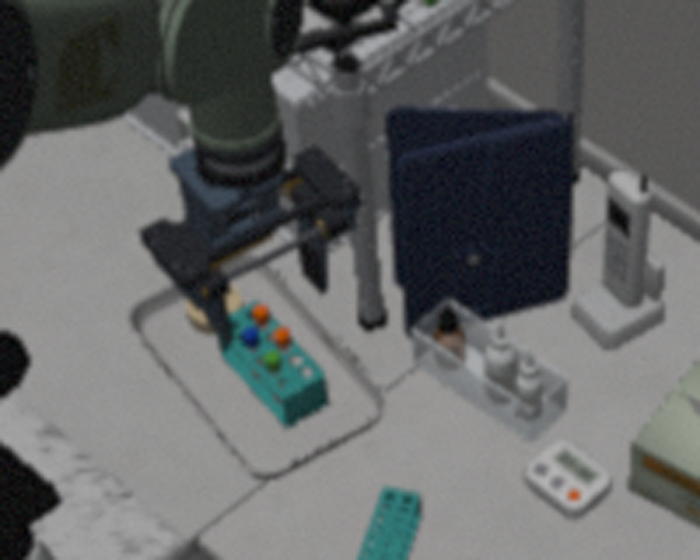

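The rack sits between the open fingers: its far end is at row 125, columns 290–354, and the post at (440,182) stays clear. A quick recheck of the sideways alignment follows.

```bash
python3 - <<'E'
from h import *
env.grab_frame("wrist")
K,M=cam("wrist")
P=unproj(K,M,[(290,125),(354.5,125),(294,240),(353,240)],47);print(P.round(1))
plan(P[0]*0+[548,288.5,24],-98.7)
s=env.state();Rm=R.from_euler('xyz',s['ee_rot'],degrees=True)
print(Rm.inv().apply(P-s['ee_pos']).round(1))
E
```

```text
[[534.3 356.1  47. ]
 [583.2 348.2  47. ]
 [519.9 262.6  47. ]
 [569.3 254.6  47. ]]
t 3.7 pos [549.  282.4 111.9] rot [-8.988e+01  7.000e-02 -9.914e+01] F [-1.5 -0.3  0.3] w 91.3
shift [-5.8 88.  -2.1] norm 88.2 turn [-0.12 -0.44 -0.07]
[[-70.3  65.  -26.3]
 [-70.3  65.1  23.2]
 [ 24.2  64.9 -25.7]
 [ 24.3  65.   24.3]]
```

```bash
python3 -m handwheel '[[1,[-5,8,-1],[0,0,0]],[1,[-4,14,0],[0,0,0]],[1,[0,14,0],[0,0,0]],[1,[0,14,0],[0,0,0]],[1,[0,14,0],[0,0,0]],[1,[0,12,0],[0,0,0]],[1,[0,8,0],[0,0,0]],[1,[0,3.5,0],[0,0,0]],[1,[0,0,0],[0,0,0]],[1,[0,0,0],[0,0,0]]]'
python3 - <<'E'
from h import *
plan((548,290,24),-98.7)
E
```

```text
time_s: 4.53
ee_pos: [549.1, 292.2, 23.3]
ee_rot: [-90.0, 0.0, -99.1]
force: [0.7, -0.8, 1.1]
gripper_width: 91.3
t 4.53 pos [549.1 292.2  23.3] rot [-8.996e+01  2.000e-02 -9.909e+01] F [ 0.7 -0.8  1.1] w 91.3
shift [ 2.3 -0.7 -0.7] norm 2.6 turn [-0.04 -0.39 -0.02]
```

Close with 20 N.

```bash
python3 -m handwheel '[[0.4,[0,0,0],[0,0,0]],[0.4,[0,0,0],[0,0,0]],[0.4,[0,0,0],[0,0,0]],[0.4,[0,0,0],[0,0,0]],[0.4,[0,0,0],[0,0,0]],[0.4,[0,0,0],[0,0,0]],[0.4,[0,0,0],[0,0,0]],[0.4,[0,0,0],[0,0,0]],[0.4,[0,0,0],[0,0,0]],[0.4,[0,0,0],[0,0,0]]]' 20
python3 - <<'E'
from h import *
plan((548,290,24),-98.7)
E
```

```text
time_s: 5.37
ee_pos: [548.7, 292.0, 23.0]
ee_rot: [-90.0, -0.0, -99.1]
force: [-0.2, -0.8, 1.6]
gripper_width: 47.2
t 5.37 pos [548.7 292.   23. ] rot [-90.    -0.   -99.09] F [-0.2 -0.8  1.6] w 47.2
shift [ 2.1 -1.  -0.4] norm 2.4 turn [-0.   -0.39  0.  ]
```

```bash
python3 -m handwheel '[[0.3,[0,-2,0],[0,0,0]],[0.3,[0,-5,0],[0,0,0]],[0.3,[0,-8,0],[0,0,0]],[0.3,[0,-10,0],[0,0,0]],[0.3,[0,-12,0],[0,0,0]],[0.3,[0,-12,0],[0,0,0]],[0.3,[0,-12,0],[0,0,0]],[0.3,[0,-10,0],[0,0,0]],[0.3,[0,-6,0],[0,0,0]],[0.3,[0,-3,0],[0,0,0]]]' 25
python3 - <<'E'
from h import *
f=env.grab_frame("scene"); cv2.imwrite("pics/scene3.png",cv2.resize(f[60:220,160:360,::-1],None,fx=3.5,fy=3.5,interpolation=cv2.INTER_CUBIC))
f=env.grab_frame("wrist"); cv2.imwrite("pics/wrist3.png",f[:,:,::-1])
plan((560,-104,103),-98.7)
E
```

```text
time_s: 6.2
ee_pos: [549.2, 292.3, 104.5]
ee_rot: [-89.9, 0.1, -99.1]
force: [0.7, 0.2, -1.1]
gripper_width: 47.1
t 6.3 pos [548.9 292.1 103.5] rot [-8.995e+01  3.000e-02 -9.908e+01] F [ 0.9 -0.3 -2.1] w 47.8
shift [389.4   0.4  73.5] norm 396.3 turn [-0.05 -0.38 -0.03]
```

View pics/scene3.png

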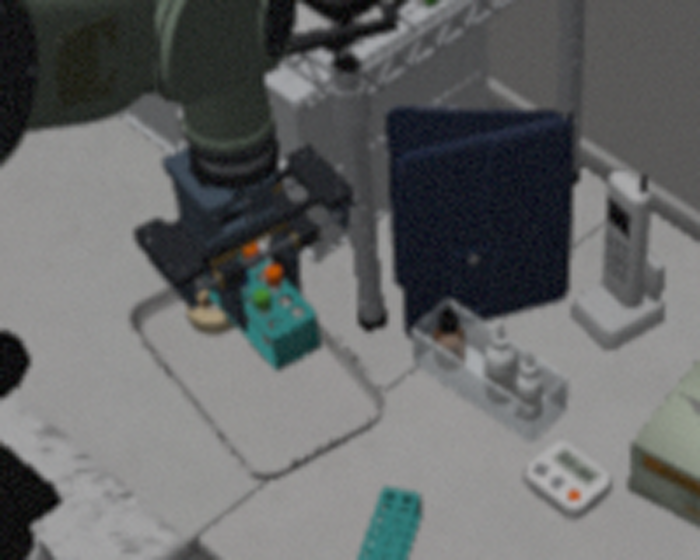

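View pics/wrist3.png

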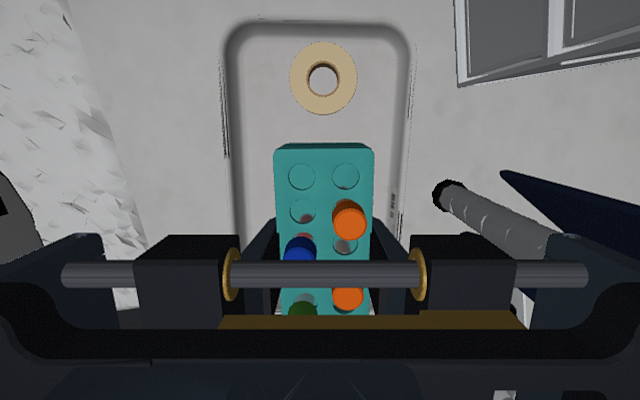

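The rack is level in the jaws with the tubes standing. I'll carry it over to the lane.

```bash
python3 -m handwheel '[[0.3,[8,-1,1],[0,0,0]],[0.3,[18,-1,3],[0,0,0]],[0.3,[28,0,5],[0,0,0]],[0.3,[34,0,7],[0,0,0]],[0.3,[34,0,7],[0,0,0]],[0.3,[34,0,7],[0,0,0]],[0.3,[34,0,7],[0,0,0]],[0.3,[34,0,7],[0,0,0]],[0.3,[34,0,7],[0,0,0]],[0.3,[34,0,7],[0,0,0]]]'
python3 -m handwheel '[[0.3,[32,0,6],[0,0,0]],[0.3,[28,0,4],[0,0,0]],[0.3,[20,0,3],[0,0,0]],[0.3,[12,0,2],[0,0,0]],[0.3,[5,0,0],[0,0,0]],[0.3,[0,5,0],[0,0,0]],[0.3,[0,8,0],[0,0,0]],[0.3,[0,8,0],[0,0,0]],[0.3,[0,5,0],[0,0,0]],[0.3,[0,2,0],[0,0,0]]]'
python3 - <<'E'
from h import *
f=env.grab_frame("scene"); cv2.imwrite("pics/scene4.png",cv2.resize(f[130:350,230:480,::-1],None,fx=3,fy=3,interpolation=cv2.INTER_CUBIC))
f=env.grab_frame("side"); cv2.imwrite("pics/side4.png",cv2.resize(f[160:350,210:400,::-1],None,fx=3,fy=3,interpolation=cv2.INTER_CUBIC))
plan((560,-104,21.5),-98.7)
E
```

```text
time_s: 7.13
ee_pos: [558.8, -7.6, 104.2]
ee_rot: [-90.1, -0.0, -99.1]
force: [1.1, -0.4, -1.4]
gripper_width: 47.7
time_s: 7.97
ee_pos: [558.5, -102.4, 75.3]
ee_rot: [-90.2, 0.0, -99.0]
force: [0.6, -0.2, -1.5]
gripper_width: 47.4
t 8.07 pos [ 559.  -102.9   76.1] rot [-90.09   0.   -99.03] F [-0.7 -0.3 -1.4] w 47.6
shift [ 1.  54.6  1.3] norm 54.6 turn [ 0.09 -0.33 -0.  ]
```

View pics/scene4.png

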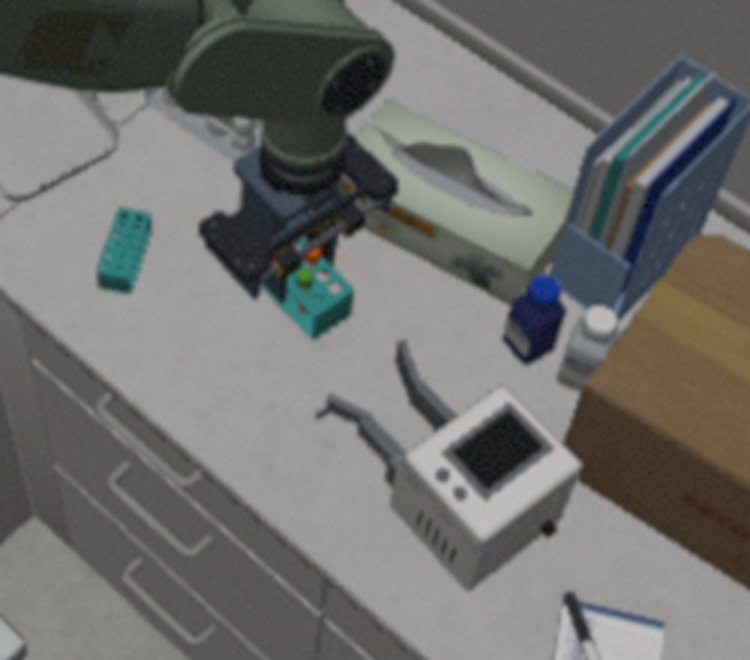

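View pics/side4.png

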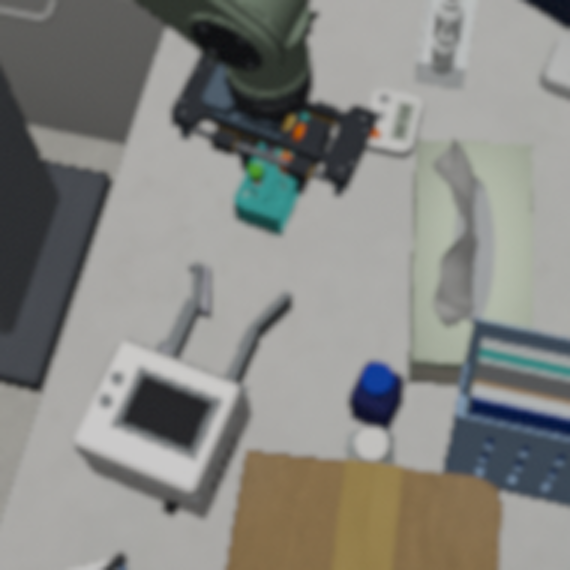

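```bash
python3 - <<'E'
from h import *
K,M=cam("side"); print(unproj(K,M,np.array([(412,362),(412,375),(415,142)])/3+(210,160),0).round(), unproj(K,M,np.array([(412,362),(415,142)])/3+(210,160),80).round())
K,M=cam("scene"); print(unproj(K,M,np.array([(505,300),(365,225)])/3+(230,130),0).round())
s=env.state()['ee_pos']; 
E
```

```text
[[ 724. -242.    0.]
 [ 727. -255.    0.]
 [ 679.   -7.    0.]] [[ 727. -267.   80.]
 [ 684.  -46.   80.]]
[[ 724. -247.    0.]
 [ 697.  -81.    0.]]
```

```bash
python3 -m handwheel '[[0.3,[0,4,0],[0,0,0]],[0.3,[0,8,0],[0,0,0]],[0.3,[0,10,0],[0,0,0]],[0.3,[0,10,0],[0,0,0]],[0.3,[0,8,0],[0,0,0]],[0.3,[0,6,0],[0,0,0]],[0.3,[0,4,0],[0,0,0]],[0.3,[0,2,0],[0,0,0]],[0.3,[0,1,0],[0,0,0]],[0.3,[0,0.5,0],[0,0,0]]]'
python3 - <<'E'
from h import *
plan((560,-104,21.5),-98.7)
E
```

```text
time_s: 8.9
ee_pos: [559.6, -103.7, 23.5]
ee_rot: [-90.0, -0.0, -99.1]
force: [0.8, 0.1, -1.6]
gripper_width: 47.2
t 8.9 pos [ 559.6 -103.7   23.5] rot [-8.997e+01 -1.000e-02 -9.908e+01] F [ 0.8  0.1 -1.6] w 47.2
shift [0.2 2.  0.4] norm 2.1 turn [-0.03 -0.38  0.01]
```

```bash
python3 -m handwheel '[[0.3,[0,1,0],[0,0,0]],[0.3,[0,0.5,0],[0,0,0]],[0.3,[0,0.5,0],[0,0,0]],[0.3,[0,0.5,0],[0,0,0]],[0.3,[0,0,0],[0,0,0]],[0.55,[0,0,0],[0,0,0]],[0.7,[0,0,0],[0,0,0]],[0.85,[0,0,0],[0,0,0]],[1,[0,0,0],[0,0,0]],[1,[0,0,0],[0,0,0]]]'
python3 - <<'E'
from h import *
plan((560,-104,21.5),-98.7)
f=env.grab_frame("scene"); cv2.imwrite("pics/scene5.png",cv2.resize(f[130:350,230:480,::-1],None,fx=3,fy=3,interpolation=cv2.INTER_CUBIC))
E
```

```text
time_s: 9.73
ee_pos: [559.5, -103.6, 21.1]
ee_rot: [-90.0, -0.0, -99.1]
force: [-0.1, 0.2, 0.6]
gripper_width: 74.0
t 9.73 pos [ 559.5 -103.6   21.1] rot [-8.998e+01 -1.000e-02 -9.908e+01] F [-0.1  0.2  0.6] w 74.0
shift [ 0.3 -0.4  0.5] norm 0.7 turn [-0.02 -0.38  0.01]
```

View pics/scene5.png

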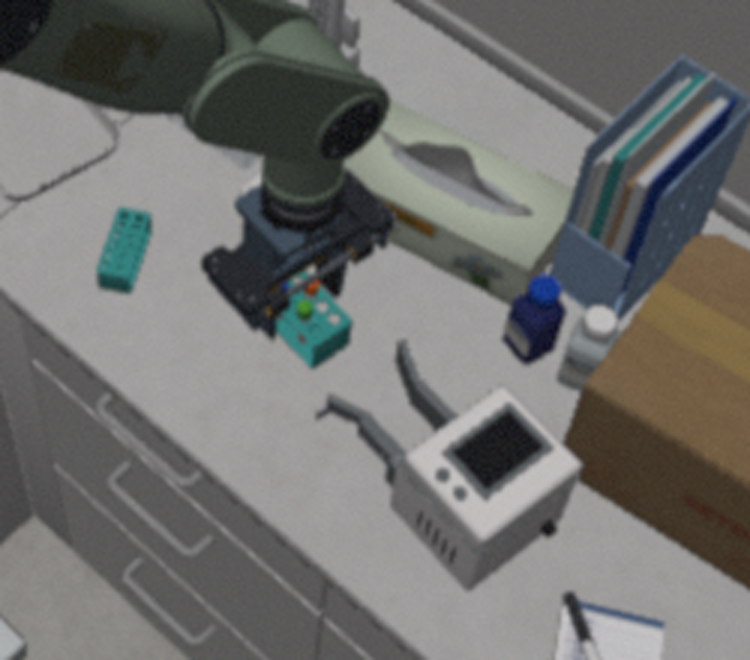

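Released; the rack is standing in front of the lane. Next I'll rise and look at the lane from above.

```bash
python3 -m handwheel '[[1,[0,-4,0],[0,0,0]],[1,[0,-12,0],[0,0,0]],[1,[0,-22,0],[0,0,0]],[1,[0,-30,0],[0,0,0]],[1,[0,-30,0],[0,0,0]],[1,[10,-30,0],[0,0,0]],[1,[20,-28,0],[0,0,0]],[1,[30,-20,0],[0,0,0]],[1,[35,-10,0],[0,0,0]],[1,[35,0,0],[0,0,0]]]'
python3 -m handwheel '[[1,[33,0,0],[0,0,0]],[1,[25,0,0],[0,0,0]],[1,[15,0,0],[0,0,0]],[1,[7,0,0],[0,0,0]],[1,[0,0,0],[0,0,0]],[1,[0,0,0],[0,0,0]],[1,[0,0,0],[0,0,0]],[1,[0,0,0],[0,0,0]],[1,[0,0,0],[0,0,0]],[1,[0,0,0],[0,0,0]]]'
python3 - <<'E'
from h import *
plan((560,-104,21.5),-98.7)
f=env.grab_frame("wrist"); cv2.imwrite("pics/wrist6.png",f[:,:,::-1])
E
```

```text
time_s: 10.62
ee_pos: [540.1, -233.5, 210.9]
ee_rot: [-89.6, -0.1, -99.0]
force: [-0.6, -0.3, 0.1]
gripper_width: 91.4
time_s: 11.45
ee_pos: [526.5, -310.1, 207.1]
ee_rot: [-90.0, -0.0, -99.0]
force: [-0.2, -0.3, 0.5]
gripper_width: 91.3
t 11.45 pos [ 526.5 -310.1  207.1] rot [-89.99  -0.   -99.01] F [-0.2 -0.3  0.5] w 91.3
shift [-208.8  185.6    0.8] norm 279.4 turn [-0.01 -0.31  0.  ]
```

View pics/wrist6.png

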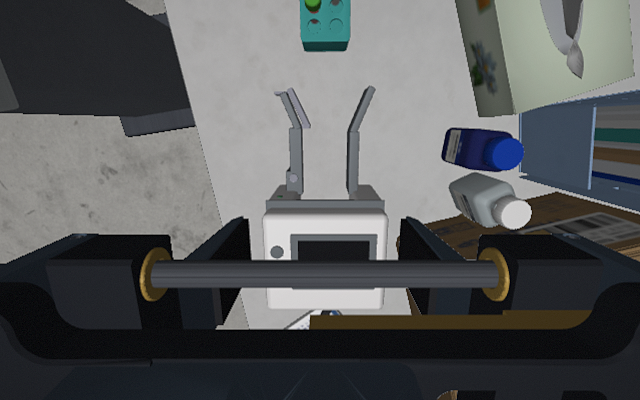

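The wrist view shows the lane straight ahead, with guide inner edges at columns ~303 and ~349, rows 130–185. The rack front is at columns 301–351, row ~40, in line with the lane. I'll quantify that.

```bash
python3 - <<'E'
from h import *
f=env.grab_frame("wrist")
c=cv2.resize(f[0:215,240:420,::-1],None,fx=3.7,fy=2.7,interpolation=cv2.INTER_CUBIC); c=cv2.resize(f[0:200,230:430,::-1],None,fx=3,fy=3,interpolation=cv2.INTER_CUBIC); cv2.imwrite('pics/w6c.png',c)
E
```

```text
(no output)
```

View pics/w6c.png

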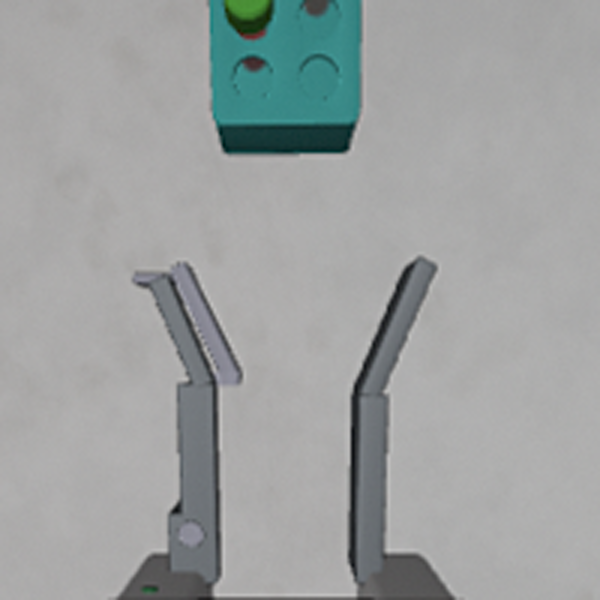

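```bash
python3 - <<'E'
from h import *
K,M=cam("wrist")
s=env.state();Rm=R.from_euler('xyz',s['ee_rot'],degrees=True)
def q(name,pts,z):
    P=unproj(K,M,(np.array(pts,float)+.5)/3-.5+(230,0),z); print(name,P.round(1).tolist(),'tool xz',Rm.inv().apply(P-s['ee_pos'])[:,[0,2]].round(1).tolist())
q('R top inner',[(358,395),(360,560)],40); q('L top inner',[(214,385),(216,560)],40)
q('R bottom',[(352,400),(351,570)],0);q('R outer',[(388,395),(384,570)],40);q('L outer',[(178,385),(172,500)],40)
q('rack top front',[(218,124),(359,121)],45); q('rack bot front',[(226,152),(350,152)],0)
q('rack top side',[(211,10),(360,10)],45)
q('housing? hook',[(242,380)],23)
E
```

```text
R top inner [[563.2, -253.1, 40.0], [555.5, -314.7, 40.0]] tool xz [[-62.5, 27.3], [-0.4, 29.4]]
L top inner [[511.5, -241.2, 40.0], [500.6, -305.9, 40.0]] tool xz [[-66.1, -25.7], [-0.4, -26.2]]
R bottom [[563.5, -256.4, 0.0], [553.1, -327.5, 0.0]] tool xz [[-59.2, 28.1], [12.6, 29.0]]
R outer [[574.1, -254.8, 40.0], [564.1, -320.1, 40.0]] tool xz [[-62.5, 38.3], [3.5, 38.7]]
L outer [[498.4, -239.1, 40.0], [488.2, -280.4, 40.0]] tool xz [[-66.1, -38.9], [-23.7, -42.5]]
rack top front [[528.4, -157.2, 45.0], [575.4, -163.8, 45.0]] tool xz [[-151.7, -22.2], [-152.6, 25.4]]
rack bot front [[528.4, -156.3, 0.0], [575.6, -163.9, 0.0]] tool xz [[-152.6, -22.3], [-152.6, 25.5]]
rack top side [[532.1, -123.5, 45.0], [580.2, -131.2, 45.0]] tool xz [[-185.5, -23.8], [-185.5, 25.0]]
housing? hook [[521.1, -241.2, 23.0]] tool xz [[-67.6, -16.1]]
```

```bash
python3 -m handwheel '[[0.5,[-12,0,0],[0,0,0]],[0,[-25,0,0],[0,0,0]],[0,[-35,0,0],[0,0,0]],[0,[-38,0,0],[0,0,0]],[0,[-38,0,0],[0,0,0]],[0,[-38,0,0],[0,0,0]],[0,[-38,0,0],[0,0,0]],[0,[-38,0,0],[0,0,0]],[0,[-35,0,1],[0,0,0]],[0,[-20,0,0],[0,0,0]]]'
python3 - <<'E'
from h import *
plan((576.5,6,60),-98.7)
f=env.grab_frame("wrist"); cv2.imwrite("pics/wrist7.png",f[:,:,::-1])
E
```

```text
time_s: 12.38
ee_pos: [577.2, 6.3, 207.1]
ee_rot: [-90.0, 0.1, -98.9]
force: [0.2, -0.6, 0.7]
gripper_width: 27.3
t 12.38 pos [577.2   6.3 207.1] rot [-89.99   0.1  -98.94] F [ 0.2 -0.6  0.7] w 27.3
shift [  0.7 147.1  -0.7] norm 147.1 turn [-0.01 -0.24 -0.1 ]
```

View pics/wrist7.png

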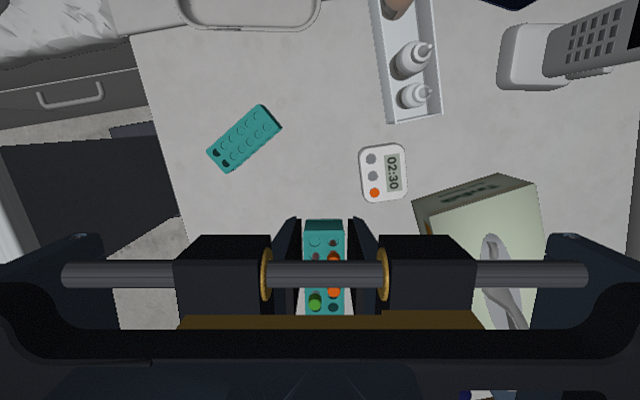

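The rack's rear end is at row ~219, between the closing fingers. The timer at (385,172) is low and off to the side.

```bash
python3 - <<'E'
from h import *
env.grab_frame("wrist")
K,M=cam("wrist");s=env.state();Rm=R.from_euler('xyz',s['ee_rot'],degrees=True)
for z,p in ((45,[(304,219),(345,219)]),(20,[(361,150),(409,200)])):
    P=unproj(K,M,p,z);print(P.round(1),Rm.inv().apply(P-s['ee_pos']).round(1))
plan((576.5,6,10),-98.7)
E
```

```text
[[547.9 -27.5  45. ]
 [595.5 -34.9  45. ]] [[ 37.6 161.9 -23.9]
 [ 37.7 161.9  24.3]]
[[626.6  39.1  20. ]
 [677.9 -31.   20. ]] [[-40.2 187.   43.6]
 [ 21.2 186.9 105.1]]
t 12.48 pos [577.3   5.8 206.9] rot [-9.000e+01  7.000e-02 -9.882e+01] F [-0.1 -1.6 -1.2] w 19.4
shift [  0.2 196.9  -0.8] norm 196.9 turn [ 0.   -0.12 -0.07]
```

```bash
python3 -m handwheel '[[0,[0,8,0],[0,0,0]],[0,[0,18,0],[0,0,0]],[0,[0,26,0],[0,0,0]],[0,[0,30,0],[0,0,0]],[0,[0,30,0],[0,0,0]],[0,[0,28,0],[0,0,0]],[0,[0,24,0],[0,0,0]],[0,[0,16,0],[0,0,0]],[0,[0,10,0],[0,0,0]],[0,[0,5,0],[0,0,0]]]' 30
python3 -m handwheel '[[0,[4,0,0],[0,0,0]],[0,[4,0,0],[0,0,0]],[0,[4,0,0],[0,0,0]],[0,[4,0,0],[0,0,0]],[0,[4,0,0],[0,0,0]],[0,[4,0,0],[0,0,0]],[0,[4,0,0],[0,0,0]],[0,[4,0,0],[0,0,0]],[0,[4,0,0],[0,0,0]],[0,[4,0,0],[0,0,0]]]'
python3 - <<'E'
from h import *
plan((547,-152,10),-98.7)
f=env.grab_frame("scene"); cv2.imwrite("pics/scene8.png",cv2.resize(f[130:350,230:480,::-1],None,fx=3,fy=3,interpolation=cv2.INTER_CUBIC))
E
```

```text
time_s: 13.32
ee_pos: [576.0, 0.7, 10.2]
ee_rot: [-90.2, -0.0, -99.2]
force: [0.0, -0.8, 0.5]
gripper_width: 0.7
time_s: 14.15
ee_pos: [571.1, -37.8, 12.1]
ee_rot: [-90.0, 0.0, -99.1]
force: [-0.3, 2.5, 1.3]
gripper_width: 0.5
t 14.15 pos [571.1 -37.8  12.1] rot [-8.997e+01  2.000e-02 -9.909e+01] F [-0.3  2.5  1.3] w 0.5
shift [116.6   2.1  -5.8] norm 116.7 turn [-0.03 -0.39 -0.02]
```

View pics/scene8.png

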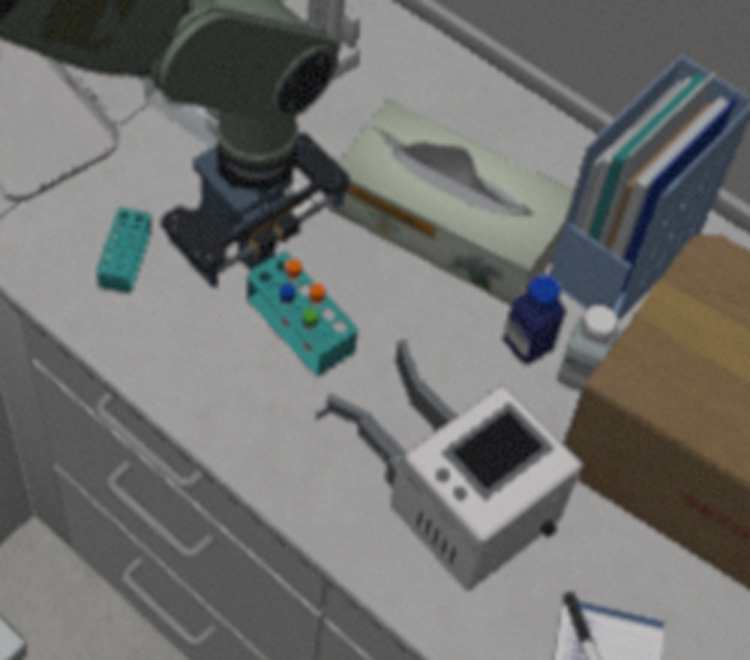

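```bash
python3 -m handwheel '[[0,[4,0,0],[0,0,0]],[0,[5,0,0],[0,0,0]],[0,[6,0,0],[0,0,0]],[0,[6,0,0],[0,0,0]],[0,[6,0,0],[0,0,0]],[0,[6,0,0],[0,0,0]],[0,[6,0,0],[0,0,0]],[0,[6,0,0],[0,0,0]],[0,[5,0,0],[0,0,0]],[0,[3,0,0],[0,0,0]]]'
python3 - <<'E'
from h import *
plan((547,-152,10),-98.7)
f=env.grab_frame("scene"); cv2.imwrite("pics/scene9.png",cv2.resize(f[180:330,280:430,::-1],None,fx=4,fy=4,interpolation=cv2.INTER_CUBIC))
f=env.grab_frame("side"); cv2.imwrite("pics/side9.png",cv2.resize(f[180:340,210:370,::-1],None,fx=4,fy=4,interpolation=cv2.INTER_CUBIC))
E
```

```text
time_s: 15.03
ee_pos: [562.4, -90.7, 11.9]
ee_rot: [-90.0, -0.0, -99.1]
force: [-0.2, 1.7, 1.7]
gripper_width: 0.5
t 15.03 pos [562.4 -90.7  11.9] rot [-9.000e+01 -1.000e-02 -9.911e+01] F [-0.2  1.7  1.7] w 0.5
shift [62.9  1.9 -5.5] norm 63.2 turn [ 0.   -0.41  0.01]
```

View pics/scene9.png

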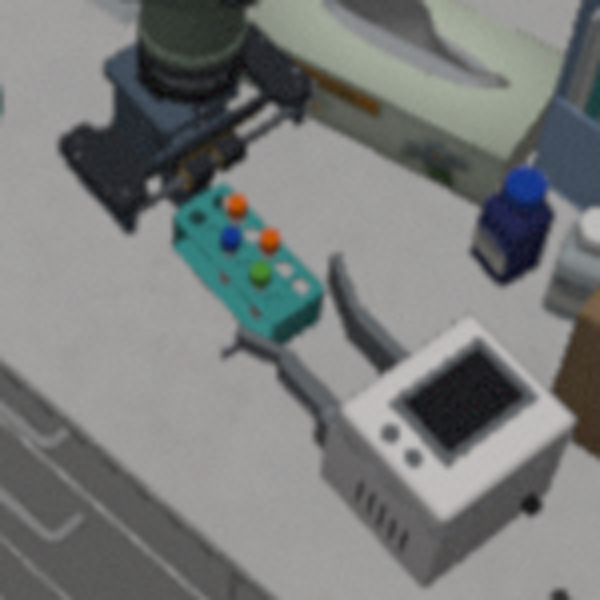

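View pics/side9.png

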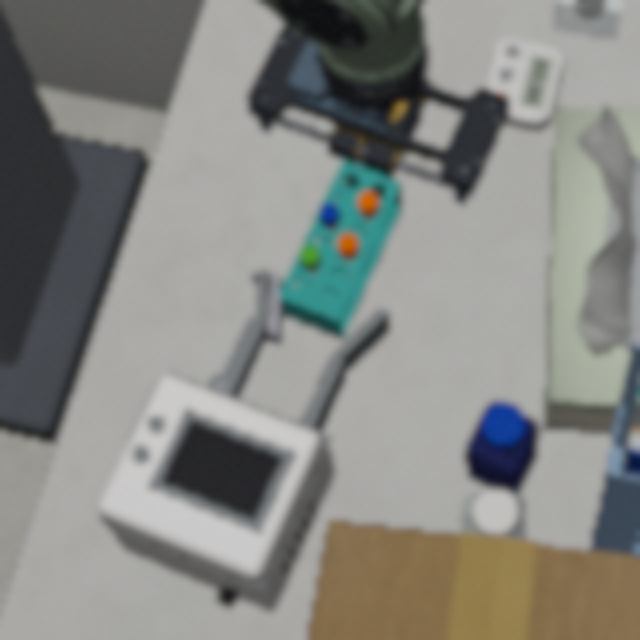

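The rack front is between the flares and in line with the lane. Continuing.

```bash
python3 -m handwheel '[[0,[4,0,0],[0,0,0]],[0,[4,0,0],[0,0,0]],[0,[4,0,0],[0,0,0]],[0,[4,0,0],[0,0,0]],[0,[4,0,0],[0,0,0]],[0,[4,0,0],[0,0,0]],[0,[4,0,0],[0,0,0]],[0,[4,0,0],[0,0,0]],[0,[4,0,0],[0,0,0]],[0,[4,0,0],[0,0,0]]]'
python3 - <<'E'
from h import *
plan((547,-152,10),-98.7)
f=env.grab_frame("scene"); cv2.imwrite("pics/scene10.png",cv2.resize(f[180:330,280:430,::-1],None,fx=4,fy=4,interpolation=cv2.INTER_CUBIC))
f=env.grab_frame("side"); cv2.imwrite("pics/side10.png",cv2.resize(f[180:340,210:370,::-1],None,fx=4,fy=4,interpolation=cv2.INTER_CUBIC))
E
```

```text
time_s: 15.97
ee_pos: [556.5, -130.0, 12.0]
ee_rot: [-90.0, -0.0, -99.1]
force: [1.6, 2.1, 0.1]
gripper_width: 1.0
t 15.97 pos [ 556.5 -130.    12. ] rot [-8.996e+01 -2.000e-02 -9.908e+01] F [1.6 2.1 0.1] w 1.0
shift [23.2  2.  -5.9] norm 24.0 turn [-0.04 -0.38  0.02]
```

View pics/scene10.png

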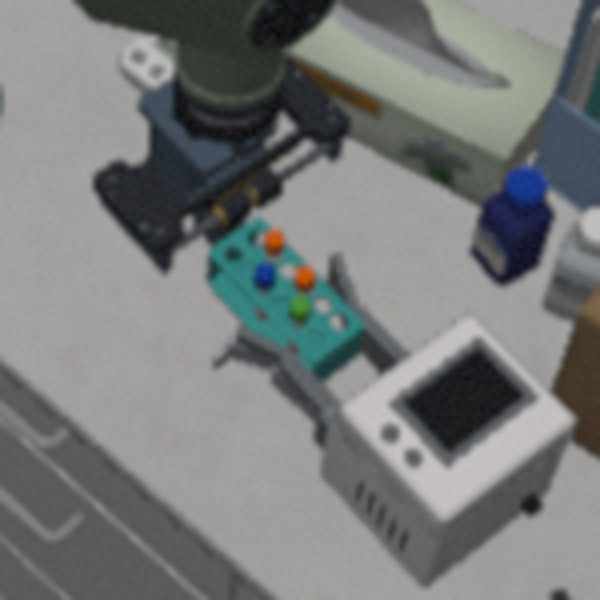

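View pics/side10.png

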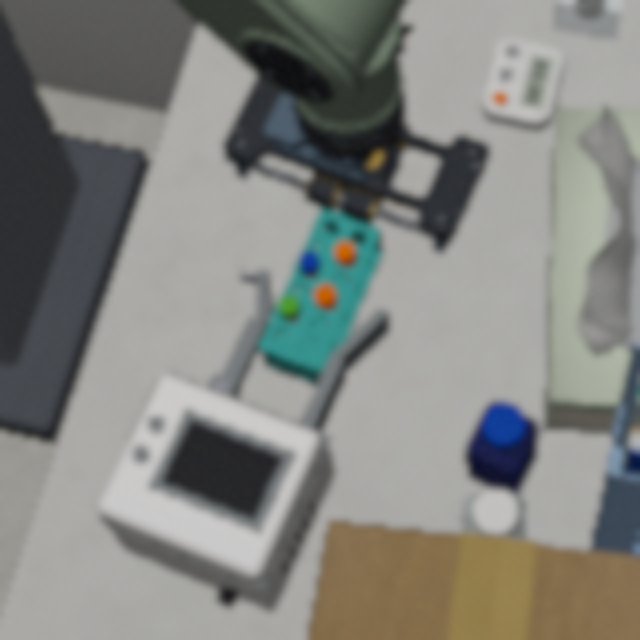

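The rack has entered the lane and pushed the catch aside; all tubes are standing.

```bash
python3 -m handwheel '[[0,[4,0,0],[0,0,0]],[0,[5,0,0],[0,0,0]],[0,[5,0,0],[0,0,0]],[0,[5,0,0],[0,0,0]],[0,[5,0,0],[0,0,0]],[0,[5,0,0],[0,0,0]],[0,[5,0,0],[0,0,0]],[0,[5,0,0],[0,0,0]],[0,[5,0,0],[0,0,0]],[0,[5,0,0],[0,0,0]]]'
python3 -m handwheel '[[0,[4,0,0],[0,0,0]],[0,[4,0,0],[0,0,0]],[0,[4,0,0],[0,0,0]],[0,[4,0,0],[0,0,0]],[0,[4,0,0],[0,0,0]],[0,[4,0,0],[0,0,0]],[0,[3,0,0],[0,0,0]],[0,[3,0,0],[0,0,0]],[0,[2,0,0],[0,0,0]],[0,[2,0,0],[0,0,0]]]'
python3 - <<'E'
from h import *
plan((537,-250,10),-98.7)
f=env.grab_frame("scene"); cv2.imwrite("pics/scene11.png",cv2.resize(f[180:330,280:430,::-1],None,fx=4,fy=4,interpolation=cv2.INTER_CUBIC))
f=env.grab_frame("side"); cv2.imwrite("pics/side11.png",cv2.resize(f[180:340,210:370,::-1],None,fx=4,fy=4,interpolation=cv2.INTER_CUBIC))
E
```

```text
time_s: 16.9
ee_pos: [548.4, -178.4, 11.9]
ee_rot: [-90.0, -0.0, -99.1]
force: [1.6, 1.7, -0.2]
gripper_width: -0.2
time_s: 17.73
ee_pos: [543.1, -211.6, 12.0]
ee_rot: [-90.0, 0.0, -99.1]
force: [1.7, 0.9, -0.1]
gripper_width: 0.4
t 17.73 pos [ 543.1 -211.6   12. ] rot [-90.     0.   -99.09] F [ 1.7  0.9 -0.1] w 0.4
shift [38.9  2.   0.1] norm 38.9 turn [ 0.   -0.39 -0.  ]
```

View pics/scene11.png

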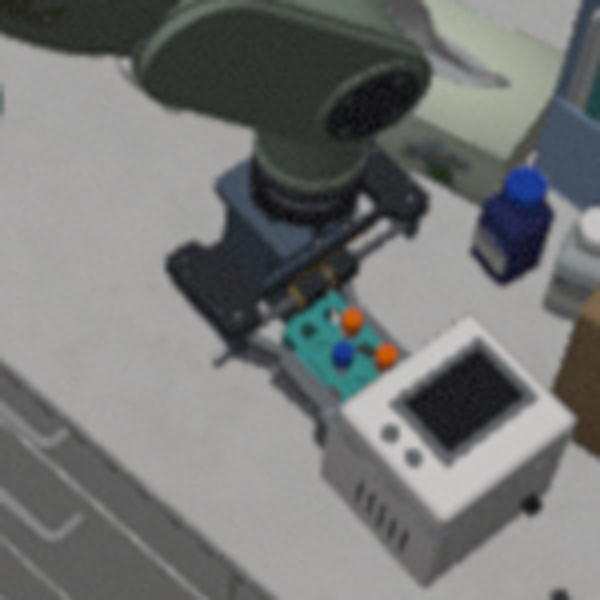

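View pics/side11.png

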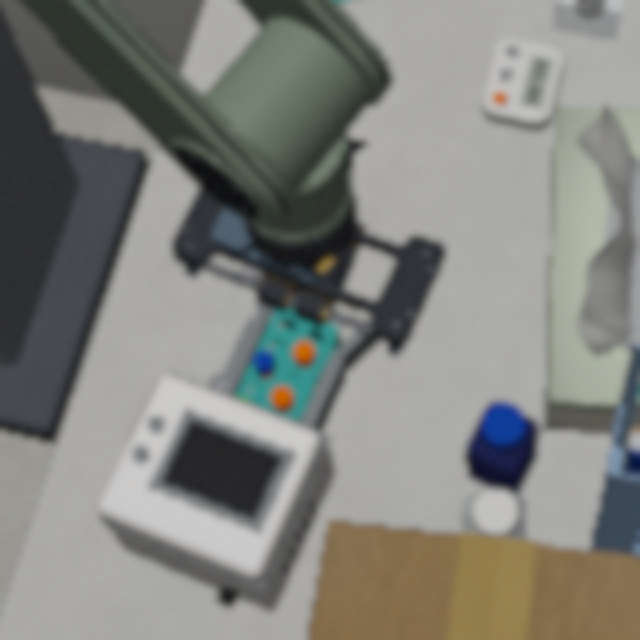

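```bash
python3 -m handwheel '[[0,[2.5,0,0],[0,0,0]],[0,[2.5,0,0],[0,0,0]],[0,[2.5,0,0],[0,0,0]],[0,[2.5,0,0],[0,0,0]],[0,[2.5,0,0],[0,0,0]],[0,[2.5,0,0],[0,0,0]],[0,[2.5,0,0],[0,0,0]],[0,[2,0,0],[0,0,0]],[0,[1,0,0],[0,0,0]],[0,[0,0,0],[0,0,0]]]'
python3 -m handwheel '[[0,[1,0,0],[0,0,0]],[0,[1,0,0],[0,0,0]],[0,[1,0,0],[0,0,0]],[0,[1,0,0],[0,0,0]],[0,[1,0,0],[0,0,0]],[0,[1,0,0],[0,0,0]],[0,[0,0,0],[0,0,0]],[0,[0,0,0],[0,0,0]],[0,[0,0,0],[0,0,0]],[0,[0,0,0],[0,0,0]]]'
```

```text
time_s: 18.67
ee_pos: [540.0, -231.6, 11.9]
ee_rot: [-90.0, 0.0, -99.1]
force: [0.7, 3.4, 0.1]
gripper_width: -0.1
time_s: 19.5
ee_pos: [540.0, -231.6, 12.1]
ee_rot: [-90.0, 0.5, -99.3]
force: [5.8, 22.2, 4.2]
gripper_width: 0.6
```

```bash
python3 - <<'E'
from h import *
f=env.grab_frame("scene"); cv2.imwrite("pics/scene12.png",cv2.resize(f[200:320,290:430,::-1],None,fx=5,fy=5,interpolation=cv2.INTER_CUBIC))
f=env.grab_frame("side"); cv2.imwrite("pics/side12.png",cv2.resize(f[220:320,220:340,::-1],None,fx=6,fy=6,interpolation=cv2.INTER_CUBIC))
plan((0,0,0))
# side-view: rack rear edge etc
K,M=cam("side")
E
```

```text
t 19.6 pos [ 540.  -231.6   12.1] rot [-90.04   0.53 -99.25] F [ 4.8 22.3  3.8] w 0.5
shift [-141.7   13.8 -570.1] norm 587.6 turn [0. 0. 0.]
```

View pics/scene12.png

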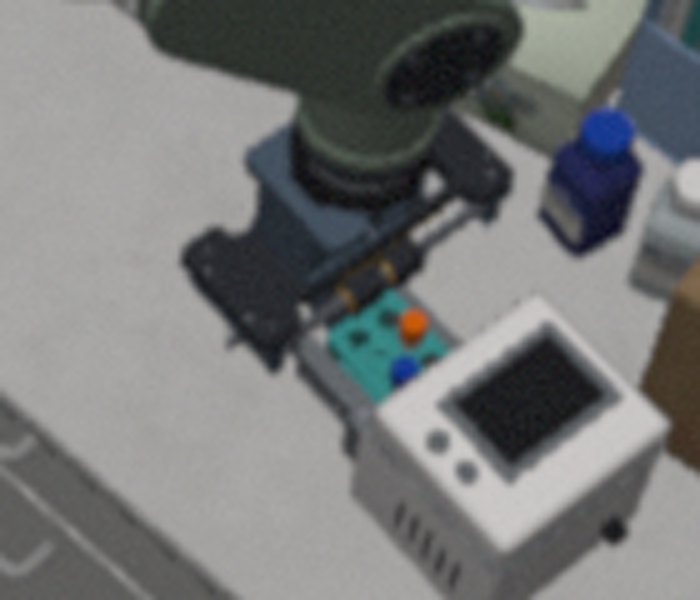

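View pics/side12.png

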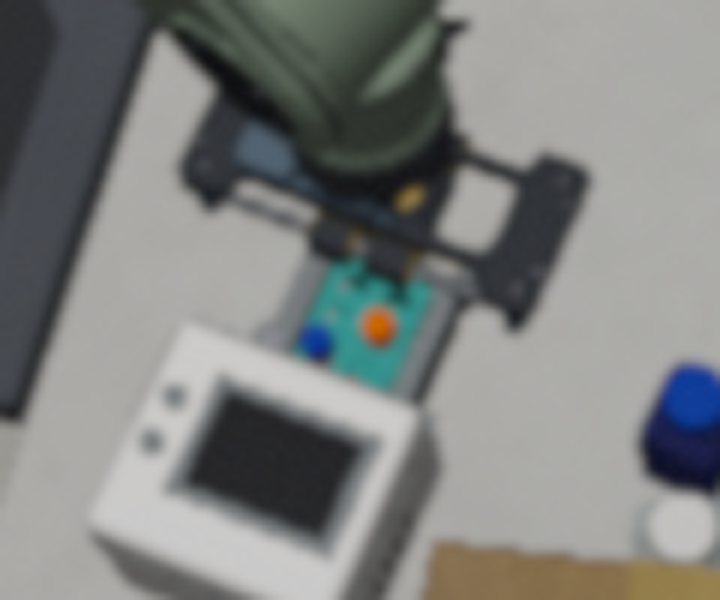

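The arm stopped at 22 N with the rack deep in the lane. I'll back off, rise, and check the catch from above.

```bash
python3 -m handwheel '[[0,[-6,0,0],[0,0,0]],[0,[-6,0,0],[0,0,0]],[0,[-8,0,0],[0,0,0]],[0,[-10,0,0],[0,0,0]],[0,[-10,-8,0],[0,0,0]],[0,[-5,-16,0],[0,0,0]],[0,[0,-24,0],[0,0,0]],[0,[0,-30,0],[0,0,0]],[0,[0,-32,0],[0,0,0]],[0,[5,-34,0],[0,0,0]]]'
python3 -m handwheel '[[0,[12,-30,0],[0,0,0]],[0,[22,-20,0],[0,0,0]],[0,[30,0,0],[0,0,0]],[0,[30,0,0],[0,0,0]],[0,[22,0,0],[0,0,0]],[0,[12,0,0],[0,0,0]],[0,[5,0,0],[0,0,0]],[0,[0,0,0],[0,0,0]],[0,[0,0,0],[0,0,0]],[0,[0,0,0],[0,0,0]]]'
python3 - <<'E'
from h import *
plan((0,0,0))
f=env.grab_frame("wrist"); cv2.imwrite("pics/wrist13.png",f[:,:,::-1])
cv2.imwrite('pics/w13c.png',cv2.resize(f[60:240,230:430,::-1],None,fx=3.3,fy=3.3,interpolation=cv2.INTER_CUBIC))
E
```

```text
time_s: 20.43
ee_pos: [544.9, -196.9, 157.5]
ee_rot: [-90.1, 0.0, -99.0]
force: [1.3, -0.8, 0.2]
gripper_width: 0.5
time_s: 21.27
ee_pos: [524.5, -328.1, 206.0]
ee_rot: [-90.0, 0.0, -99.0]
force: [-0.2, 0.4, -0.2]
gripper_width: 0.4
t 21.27 pos [ 524.5 -328.1  206. ] rot [-9.001e+01  3.000e-02 -9.902e+01] F [-0.2  0.4 -0.2] w 0.4
shift [-241.7  206.3 -569.4] norm 652.1 turn [0. 0. 0.]
```

View pics/w13c.png

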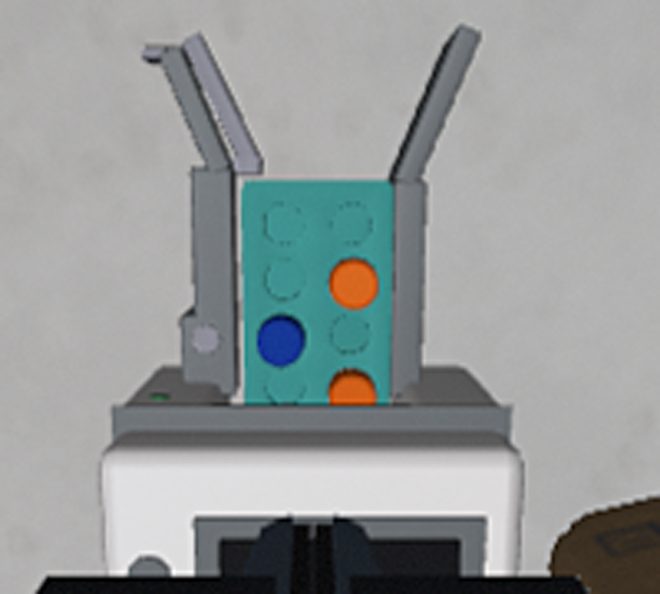

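The catch is shut: its hook tip at crop (262,165) stands behind the rack's rear edge at row 181, reaching into the lane as much as it did empty. I'll check the distances.

```bash
python3 - <<'E'
from h import *
f=env.grab_frame("wrist")
K,M=cam("wrist");s=env.state();Rm=R.from_euler('xyz',s['ee_rot'],degrees=True)
def q(name,pts,z):
    P=unproj(K,M,(np.array(pts,float)+.5)/3.3-.5+(230,60),z); print(name,P.round(1).tolist(),Rm.inv().apply(P-s['ee_pos'])[:,[0,2]].round(1).tolist())
q('rear top',[(246,181),(391,180)],45); q('rear end side',[(245,300),(391,300)],45)
q('hook',[(260,172)],23); q('guideL top inner/bend',[(233,168),(240,390)],40); q('guideR',[(395,182),(391,395)],40)
q('nose tip',[(195,38)],23)
q('tubes',[(355,287),(281,343)],67)
r=env.masks_of("wrist","catch"); print([(x['p'],x['location'],x['region'].sum()) for x in r[:2]])
f=env.grab_frame("side"); cv2.imwrite("pics/side13.png",cv2.resize(f[220:320,220:340,::-1],None,fx=6,fy=6,interpolation=cv2.INTER_CUBIC))
f=env.grab_frame("scene"); cv2.imwrite("pics/scene13.png",f[:,:,::-1])
E
```

```text
rear top [[515.9, -245.6, 45.0], [562.4, -252.7, 45.0]] [[-80.2, -21.5], [-80.5, 25.5]]
rear end side [[509.0, -283.2, 45.0], [557.1, -290.8, 45.0]] [[-42.0, -22.5], [-42.0, 26.3]]
hook [[519.9, -242.7, 23.0]] [[-83.7, -18.0]]
guideL top inner/bend [[512.1, -240.7, 40.0], [501.4, -313.8, 40.0]] [[-84.4, -26.0], [-10.6, -25.1]]
guideR [[564.0, -253.4, 40.0], [553.0, -323.8, 40.0]] [[-80.0, 27.2], [-8.8, 27.3]]
nose tip [[505.8, -197.0, 23.0]] [[-126.6, -39.1]]
tubes [[545.2, -282.8, 67.0], [519.6, -296.4, 67.0]] [[-48.0, 13.3], [-30.6, -9.9]]
[(0.66, [298.2, 89.4], np.int64(341))]
```

View pics/side13.png

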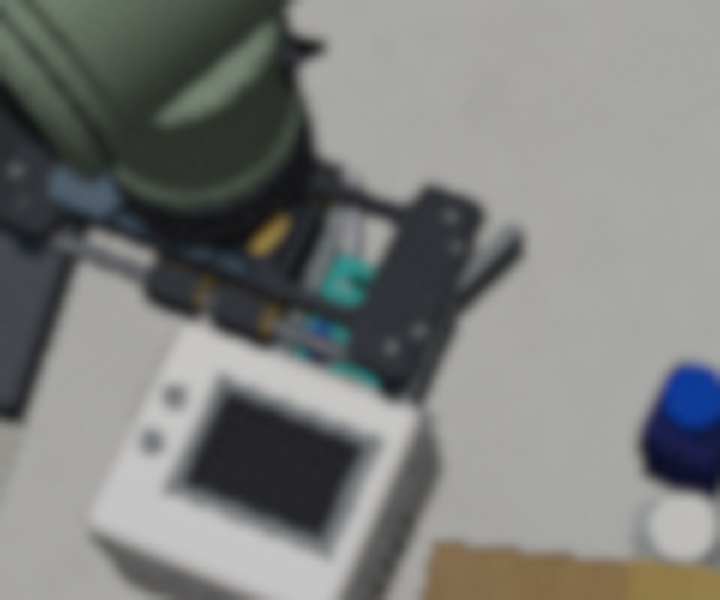

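View pics/scene13.png

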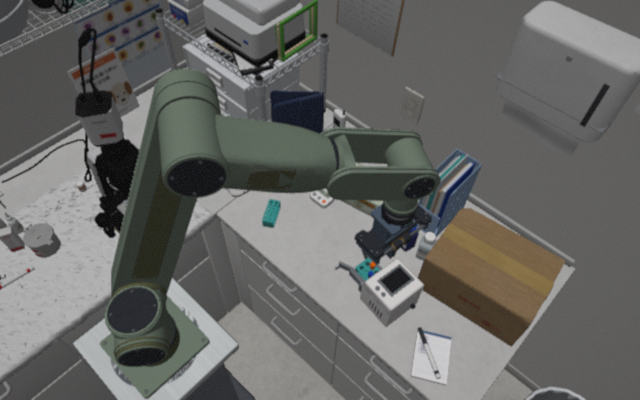

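```bash
python3 - <<'E'
from h import *
print(env.state()['time_s'],env.state()['force'].round(1)); print(env.job_done())
E
```

```text
21.5167 [-0.1 -0.1 -0.3]
the job is handed in; nothing more can be done
None
```

I lifted the rack out of the tray, set it down in line in front of the lane and let go. I then pushed it in with shut fingers until it met the stop at about 22 N, backed off, and handed the job in at 21.5 s.

**Rack and catch:** The last wrist view shows the catch shut behind the rack, its hook reaching into the lane about as far as it did when the lane was empty. I measured the rack's rear end at sampler x ≈ 8 mm (good to about 2 mm) and its centre about 1 mm off the lane's centre line. The robot was clear of everything.

**Tubes:** Three tubes showed upright in the last clear views, two of them in the final measurement. The green tube, and in the last picture part of an orange one, were under the housing. I last saw the green one upright as it entered, so I couldn't check it at the end.

**Disagreement:** My first estimate of the mouth position, from the scene camera, was about 12 mm further in than the wrist view. I trusted the wrist view, and the shut catch and the stop force agree with it.

**Bystanders:** I saw no sign that the bottles, timer or tray had moved, but I did not measure them again at the end.

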